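# Change over the label rolls on the packing bench

### The job

Change over the three label rolls: the narrow roll goes onto the short loading stand in place of the middle-width one, the wide roll goes on the long cradle at the end with the red clamp knob, and the middle-width roll at the cradle's plain end. Slide the cradle's separator along so that it stands between those two and each roll lies level, down on both rods of its holder; the blue ribbed saddle is free for parking a roll meanwhile. Leave the tape gun, the phone carton and the cutter where they are.

Things in the scene. Friction and masses are not known exactly. Their poses are not given: they have to be found in the camera images.
- wide_roll: roll of blank white labels lying on its side, a plain paper cylinder 60 mm in diameter and 110 mm long (the longest of the three), brown cardboard core seen at its flat ends, about 230 g. Origin at the middle of the roll, x axis along the roll's length (either way round; it may be turned about this axis). At the start it lies in the plain-end bay of the cradle.
- middle_roll: roll of blank white labels lying on its side, a plain paper cylinder 60 mm in diameter and 80 mm long (the middle one), brown cardboard core seen at its flat ends, about 170 g. Origin at the middle of the roll, x axis along the roll's length (either way round; it may be turned about this axis). At the start it lies on the loading stand.
- narrow_roll: roll of blank white labels lying on its side, a plain paper cylinder 60 mm in diameter and 50 mm long (the shortest), brown cardboard core seen at its flat ends, about 110 g. Origin at the middle of the roll, x axis along the roll's length (either way round; it may be turned about this axis). At the start it lies in the knob-end bay of the cradle, between separator and end cheek.
- cradle: long roll cradle, fixed: between two end cheeks (inner faces at x = +-123 mm, 8 thick, 76 wide, 55 tall) run two steel rods, 10 mm thick, 40 mm apart, axes 14 mm up. Origin on the bench under its middle, x along the rods, z up. Red star knob sticks 27 mm out of the +x cheek (knob end), none at -x (plain end). A roll on both rods has its middle at y = 0, z = 42.7 mm, top at 72.7. Any yaw.
- separator_tab (a point): top middle of the separator's white tab (10 mm along x, 24 along y, z 12 to 62 mm); axes as the cradle's, at cradle y = +56, beside the rolls. The separator, a 6 mm plate (y -37 to 41, 60 tall) in line with the tab, slides on the rods (1.5 N) and stays put: cradle x -60 to +70 mm, at first +30 to +50 (knob bay too short for the wide roll). At -15 the knob bay is 135 mm, the other 105.
- stand: loading stand, fixed: a short grey cradle for one roll, two end cheeks (6 mm thick, 70 wide, 45 tall) and between them two steel rods 10 mm thick, 104 mm long, axes 14 mm above the bench and 40 mm apart. Origin on the bench under its middle, x along the rods, z up. A roll lying on both rods has its middle at y = 0, z = 42.7 mm. Any yaw.
- saddle: parking saddle, fixed to the bench, empty at the start: blue plastic ribbed V-block, 126 mm long (x), 60 mm wide, 24 mm tall, open at both ends; takes any one of the rolls along its x axis. Origin on the bench under its middle, z up. A roll lying in it has its middle at y = 0, 42.7 mm above the bench.
- tape_gun: bystander: red hand tape dispenser with a brown tape roll 96 mm across lying flat, about 150 by 190 mm, 55 mm tall, loose; origin on the bench under the tape roll's middle. To be left alone.
- phone_carton: bystander: white phone carton with a picture of a phone on top, 165 (x) by 88 by 42 mm, loose; origin under its middle. To be left alone.
- cutter: bystander: grey and black safety cutter lying flat, 150 (x) by 30 mm, 18 mm tall, loose; origin under its middle. To be left alone.

How it is judged:
By the outcome, as a careful person would: the job done as asked, in the order asked, and still so for the second after the job is handed in, with the robot touching nothing.
It also fails if it takes over 115 s, if anything falls off the work surface, if the arm or the gripper's body presses on something with over 40 N, if the wrist force passes 120 N, or if a joint passes its speed limit or range.

### The arm

A 6-joint arm with a two-finger parallel gripper is mounted at the origin on the work surface. World frame = base frame: x ahead of the robot, y to its left, z up, the work surface at z = 0. Lengths are in m, angles in rad, forces in N, time in s.
With the tool pointing down it reaches from about 0.275 to 0.825 m from the base axis. Payload 4.9 kg.
Tool frame: the origin (TCP) lies midway between the tips of the shut fingers; the grasp point (between the pads) lies 19 mm behind it (grip_point_offset is the distance from the TCP to the grasp point, in m); z points along the fingers, y is the line along which they close (so a half turn about z gives the same grasp; the last joint's range is limited). The gripper opens to 85 mm and grips with 20 to 120 N. Pads are 22 mm wide; open, the fingers measure 114 mm over their backs; the gripper's body (76 mm by 85 mm) begins 54 mm behind the grasp point. The pads swing forward as they close: fully open they stand 13 mm farther back than shut.
Start: joints at [-1.459, 0.326, -0.193, 1.052, 0, 1.437], TCP at [0.134, -0.533, 0.231] pointing down, gripper open.
Joint ranges: [-2.65, 2.65], [-0.97, 1.79], [-1.3, 1.35], [-1.93, 2.1], [-1.47, 1.37], [-3.14, 3.14]. Speed limits (rad/s): [2.57, 2.57, 3.14, 3.14, 3.14, 3.14].

### API

Orientations are given as a rotation vector (axis times angle).
In Python, from cell import * gives the robot as it stands. Calls block until the motion is done:
- movep(position, orientation): joint-space move of the TCP to a pose.
- move_l(position, velocity=0.15, rot=None, until_force=None): straight line of the TCP; rot=None keeps the orientation; velocity is the mean speed in m/s. With until_force (N) it stops when the force on the tool has changed by that much, and returns True; else False.
- set_joints(angles): joint-space move.
- let_go() and grab(newtons=None): open the fingers fully, or close them until they stop; newtons is the grip in N (None keeps the last).
- sleep(seconds).
- ik(position, orientation): joint angles nearest the present ones, or None.
- get_state(): the state.
- grab_frame(name): name is "side" or "top" or "wrist"; returns a dict with "img" (480x640x3 uint8, red, green, blue), "fx", "fy", "cx", "cy" (pixels), "cam_to_world" (4x4, takes a point from camera to world coordinates); the wrist camera has in their place "T_tool_cam" (4x4, takes a point from camera to tool coordinates, whose origin is the TCP and whose axes are the flange's). Camera axes: x right, y down, z forward; pixel columns grow to the right and rows downward; lengths in m; the calibration is good to about 2 mm. A picture is of the moment at which its call begins: read the wrist's pose just before it. There is no depth.
A pose or a line that the arm cannot do raises MotionError and nothing moves.
- sign_off(): hands the job in; it is judged then, once.
Trained networks look in the newest picture that a camera, given by its name, has taken for a name from the list of things; names that differ only in an ending like _2 or _b are one class to them, and where a whole thing is asked for, a point or a joint stands for the part that bears it (a point fixed in the world has none). Each returns a list of dicts, best first, with "score" (0 to 1); they miss things now and then, are a little off and sometimes report something else, mostly with a low value. They report only what shows in the picture. A call takes as long as a camera call.
- spot_in(camera, name): "centre" ([column, row] in pixels, amid what is visible of it).
- silhouettes(camera, name): "mask" (480x640 bool, what is visible of it) and "centre" ([column, row] in pixels, amid what is visible of it).
- tip_of(camera, name): "centre" ([column, row] in pixels: a listed point, or the origin of a listed thing).
The state is a dict: "clock": time; "q": joint angles; "joint_velocities": joint speeds; "tau": joint torques, N m; "position": TCP position; "eef_rot": TCP orientation; "contact_force": force on the tool from outside, world axes, zero at the start; "wrist_torque": the same for the moment, N m; "finger_gap": opening from 0.0 (shut) to 1.0 (fully open); "grasp_force": force on a finger pad.
Only numpy, scipy, OpenCV 4.12 (cv2) and the standard library are available. Lean on these libraries where they do the work, as an engineer would, in place of code of your own. Each camera call takes 0.05 s, during which the arm holds its last target. There are 200 camera calls.

## Working session

There is one attempt and no reset: what is moved stays moved. The work goes in short steps, each a Python script; the robot and the scene stay as the last script left them, time stands still between calls to the robot, and variables do not carry over. Pictures are saved under pics/ and viewed, at most 14 in all, crops included, and the job is handed in when it is done.

```bash
ls; mkdir -p pics
python3 - <<'E'
from cell import *
import cv2
s=get_state();print(s["clock"],s["position"],s["eef_rot"],s["finger_gap"])
for c in("top","side"):
    f=grab_frame(c);cv2.imwrite(f"pics/{c}0.png",f["img"][:,:,::-1])
    print(c,f["fx"],f["cx"],f["cy"],f["cam_to_world"])
    for n in["wide_roll","middle_roll","narrow_roll","cradle","separator_tab","stand","saddle","tape_gun","phone_carton","cutter"]:
        print(n,[(round(d["score"],2),[round(float(x)) for x in d["centre"]]) for d in tip_of(c,n)[:3]])
E
```

```text
pics
0.0 [ 0.13377233 -0.53289438  0.23050306] [-3.11619636e+00 -3.84891983e-01 -1.94031767e-05] 1.0014504270757836
top 478.2518608691366 315.884155419339 245.98716846788952 [[-0.14789436 -0.9690239   0.19778762  0.35709969]
 [-0.98900221  0.14518358 -0.02821965  0.01411733]
 [-0.00137    -0.19978592 -0.97983861  1.23866558]
 [ 0.          0.          0.          1.        ]]
wide_roll [(0.84, [450, 271]), (0.18, [436, 312])]
middle_roll [(0.57, [206, 323])]
narrow_roll [(0.57, [405, 301])]
cradle [(0.63, [432, 284]), (0.29, [306, 182])]
separator_tab [(0.67, [438, 310])]
stand [(0.82, [208, 319])]
saddle [(0.57, [316, 252]), (0.28, [384, 185])]
tape_gun [(0.94, [382, 182])]
phone_carton [(0.71, [214, 208])]
cutter [(0.58, [306, 180])]
side 555.3125075468612 319.859204346605 239.54787108523018 [[-0.97507313 -0.12155577  0.18562487  0.38766677]
 [-0.22120524  0.59792064 -0.7704279   0.84873401]
 [-0.01733898 -0.79228474 -0.60990512  0.73537575]
 [ 0.          0.          0.          1.        ]]
wide_roll [(0.58, [398, 168])]
middle_roll [(0.96, [367, 366])]
narrow_roll [(0.93, [410, 195])]
cradle [(0.82, [399, 188])]
separator_tab []
stand [(0.57, [367, 384])]
saddle [(0.82, [322, 260]), (0.55, [366, 385])]
tape_gun [(0.76, [275, 192])]
phone_carton [(0.71, [276, 191]), (0.63, [205, 338]), (0.35, [401, 192])]
cutter [(0.92, [235, 242])]
```

View pics/top0.png

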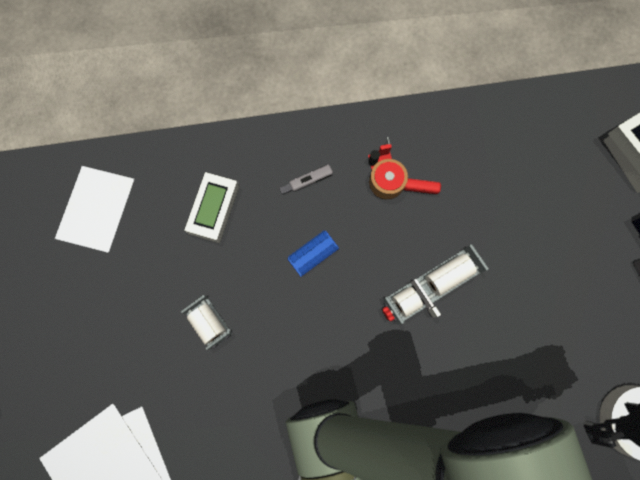

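View pics/side0.png

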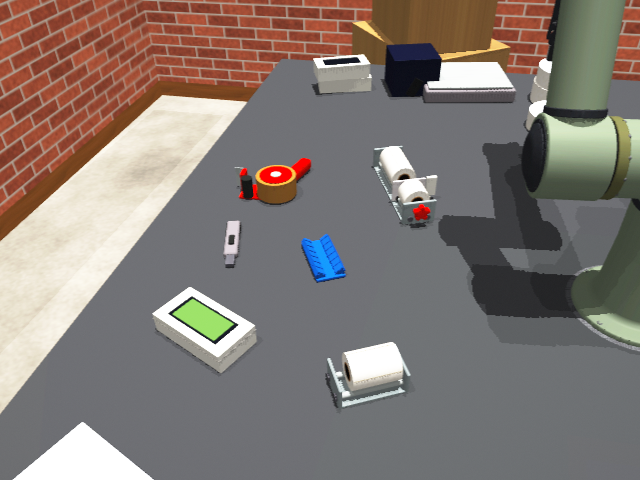

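Top view: the knob is at (389,313), so the cradle's plain end is up and to the right at (480,258). Wide roll is at (452,270), narrow at (406,301), tab at (435,313), stand and middle roll at (206,322), saddle at (314,252). Next are coarse positions, then wrist views.

```bash
cat > h.py <<'E'
from cell import *
import numpy as np, cv2
from scipy.spatial.transform import Rotation as R
def cam(c):
    s=get_state(); f=grab_frame(c)
    if c=="wrist":
        T=np.eye(4);T[:3,:3]=R.from_rotvec(s["eef_rot"]).as_matrix();T[:3,3]=s["position"]
        f["T"]=T@np.array(f["T_tool_cam"])
    else: f["T"]=np.array(f["cam_to_world"])
    return f
def ray(f,p):
    p=np.atleast_2d(np.asarray(p,float))
    d=np.c_[(p[:,0]-f["cx"])/f["fx"],(p[:,1]-f["cy"])/f["fy"],np.ones(len(p))]@f["T"][:3,:3].T
    return f["T"][:3,3],d/np.linalg.norm(d,axis=1)[:,None]
def onz(f,p,z):
    o,d=ray(f,p); return o+d*((z-o[2])/d[:,2])[:,None]
def tri(obs):  # [(frame,pix)]
    A=np.zeros((3,3));b=np.zeros(3)
    for f,p in obs:
        o,d=ray(f,p);P=np.eye(3)-np.outer(d[0],d[0]);A+=P;b+=P@o
    x=np.linalg.solve(A,b); return x,[float(np.linalg.norm(np.cross(x-ray(f,p)[0],ray(f,p)[1][0]))) for f,p in obs]
def proj(f,X):
    c=(np.linalg.inv(f["T"])@np.r_[X,1])[:3]; return np.array([f["cx"]+f["fx"]*c[0]/c[2],f["cy"]+f["fy"]*c[1]/c[2]])
def rect(f,mask,z):  # min-area rectangle of a mask laid on plane z: centre, long side, short side, yaw
    n,l,st,_=cv2.connectedComponentsWithStats(mask.astype(np.uint8)); k=1+np.argmax(st[1:,4])
    c=max(cv2.findContours((l==k).astype(np.uint8),cv2.RETR_EXTERNAL,cv2.CHAIN_APPROX_NONE)[0],key=len)[:,0]
    q=onz(f,c,z)[:,:2]; (cx,cy),(w,h),a=cv2.minAreaRect((q*1000).astype(np.float32))
    if w<h: w,h,a=h,w,a+90
    return np.round([cx,cy,w,h,(a+90)%180-90],1)
def down(yaw):  # tool down, tool y axis perpendicular to direction yaw (rad); tool x along yaw
    c,s=np.cos(yaw),np.sin(yaw)
    return R.from_matrix([[c,s,0],[s,-c,0],[0,0,-1]]).as_rotvec()
E
python3 - <<'E'
from h import *
F={c:cam(c) for c in("top","side")}
for n,z in[("wide_roll",.043),("middle_roll",.043),("narrow_roll",.043),("cradle",.03),("stand",.03),("saddle",.02),("separator_tab",.06),("tape_gun",.03),("phone_carton",.03),("cutter",.01)]:
    T={c:tip_of(c,n) for c in F}; m=silhouettes("top",n)
    print(n,[onz(F[c],T[c][0]["centre"],z)[0].round(3) for c in F if T[c]], tri([(F[c],T[c][0]["centre"]) for c in F])[0].round(3) if T["top"] and T["side"] else "", (round(m[0]["score"],2),rect(F["top"],m[0]["mask"],z)) if m else "")
print("knob",onz(F["top"],[389,313],.03))
f=cam("wrist");print(f["T_tool_cam"],f["fx"],f["cx"],f["cy"])
E
```

```text
wide_roll [array([ 0.478, -0.346,  0.043]), array([ 0.482, -0.361,  0.043])] [ 0.479 -0.343  0.053] (0.9, array([ 479.2, -345.8,  129.5,   63.1,  -68. ]))
middle_roll [array([0.441, 0.275, 0.043]), array([0.447, 0.276, 0.043])] [0.444 0.276 0.042] (0.82, array([446.3, 278.7,  86.3,  59.7,  27.1]))
narrow_roll [array([ 0.433, -0.22 ,  0.043]), array([ 0.426, -0.229,  0.043])] [ 0.429 -0.218  0.05 ] (0.63, array([ 426.8, -224.9,   66. ,   61. ,  -65.7]))
cradle [array([ 0.464, -0.297,  0.03 ]), array([ 0.458, -0.258,  0.03 ])] [ 0.464 -0.304  0.001] (0.58, array([ 429.5, -272. ,  223.3,  108.1,  -68. ]))
stand [array([0.448, 0.272, 0.03 ]), array([0.448, 0.302, 0.03 ])] [ 0.451  0.278 -0.   ] (0.97, array([451.3, 279.4, 123.3,  72.1,  27.9]))
saddle [array([ 0.579, -0.018,  0.02 ]), array([0.584, 0.013, 0.02 ])] [ 0.588 -0.018 -0.007] (0.95, array([588.4,  -8.9, 125.7,  64.3, -61. ]))
separator_tab [array([ 0.389, -0.287,  0.06 ]), array([ 0.393, -0.297,  0.06 ])] [ 0.391 -0.285  0.067] (0.75, array([ 426. , -264. ,  103.5,   20.2,   24.5]))
tape_gun [array([ 0.741, -0.223,  0.03 ]), array([ 0.743, -0.198,  0.03 ])] [ 0.75  -0.227  0.01 ] (0.94, array([ 747.5, -258.3,  205.7,  141.8,   38. ]))
phone_carton [array([0.739, 0.225, 0.03 ]), array([0.738, 0.264, 0.03 ])] [ 0.754  0.232 -0.009] (0.7, array([746.4, 233.4, 172.9, 101.5, -25.4]))
cutter [array([ 0.79 , -0.027,  0.01 ]), array([ 0.783, -0.01 ,  0.01 ])] [ 0.793 -0.028 -0.005] (0.97, array([791.3, -20.8, 152. ,  34.3, -73.9]))
knob [[ 0.40433797 -0.17661913  0.03      ]]
[[-9.73260226e-04 -9.61701549e-01 -2.74097034e-01  6.91825532e-02]
 [ 9.99999325e-01 -1.10989260e-03  3.43403426e-04  3.26478747e-04]
 [-6.34469875e-04 -2.74096514e-01  9.61701980e-01 -1.44004393e-01]
 [ 0.00000000e+00  0.00000000e+00  0.00000000e+00  1.00000000e+00]] 395.6845562769152 318.82942358706435 234.72902663343461
```

```bash
cat >> h.py <<'E'
def best(p,yaw):  # yaw or yaw+180, whichever needs the less turning
    q0=np.array(get_state()["q"]);c=[]
    for y in(yaw,yaw+np.pi):
        q=ik(p,down(y))
        if q is not None: c.append((np.abs(np.array(q)-q0).max(),y))
    return down(min(c)[1])
E
python3 - <<'E'
from h import *
import pickle
rd=np.deg2rad; S={}
P=[("cr1",[.455,-.29,.26],22,["wide_roll","narrow_roll","cradle","separator_tab"]),("cr2",[.44,-.25,.24],-68,["wide_roll","narrow_roll","cradle","separator_tab"]),
   ("sa1",[.57,-.02,.22],-61,["saddle"]),("sa2",[.57,-.02,.22],29,["saddle"]),
   ("st1",[.45,.26,.24],28,["stand","middle_roll"]),("st2",[.45,.26,.24],-62,["stand","middle_roll"])]
for k,p,y,ns in P:
    movep(p,best(p,rd(y))); f=cam("wrist"); cv2.imwrite(f"pics/{k}.png",f["img"][:,:,::-1]); S[k]={"f":f}
    for n in ns:
        t=tip_of("wrist",n);m=silhouettes("wrist",n);S[k][n]=(t,m)
        z={"separator_tab":.062,"cradle":.0,"stand":0.,"saddle":0.}.get(n,.0427)
        print(k,n,[(round(d["score"],2),np.round(d["centre"]),onz(f,d["centre"],z)[0].round(4)) for d in t[:2]],[(round(d["score"],2),rect(f,d["mask"],z)) for d in m[:1]])
    print(get_state()["clock"],np.round(get_state()["q"],2))
pickle.dump(S,open("S.pkl","wb"))
for a,b,ns in(("cr1","cr2",P[0][3]),("sa1","sa2",["saddle"]),("st1","st2",P[4][3])):
    for n in ns:
        if S[a][n][0] and S[b][n][0]: print(n,tri([(S[k]["f"],S[k][n][0][0]["centre"]) for k in(a,b)]))
E
cd pics; python3 -c "
import cv2,numpy as np
I=[cv2.imread(k+'.png') for k in('cr1','cr2','sa1','st1')]
cv2.imwrite('m.png',cv2.resize(np.vstack([np.hstack(I[:2]),np.hstack(I[2:])]),(800,600),interpolation=cv2.INTER_AREA))"
```

```text
cr1 wide_roll [(0.75, array([384., 202.]), array([ 0.4747, -0.3487,  0.0427]))] [(0.9, array([ 478.1, -350.6,  122. ,   63. ,  -67.5]))]
cr1 narrow_roll [(0.94, array([241., 199.]), array([ 0.4286, -0.224 ,  0.0427]))] [(0.89, array([ 425. , -223.2,   61.6,   61.4,  -67. ]))]
cr1 cradle [(0.84, array([335., 191.]), array([ 0.4613, -0.3062,  0.    ]))] [(0.86, array([ 431.7, -307.7,  323.8,  128. ,  -67.5]))]
cr1 separator_tab [(0.79, array([292., 265.]), array([ 0.392 , -0.2896,  0.062 ]))] [(0.61, array([ 432.6, -273.5,  108.5,   14.4,   21.9]))]
4.7 [-0.7   0.29 -0.17  1.11  0.    2.05]
cr2 wide_roll [(0.58, array([320., 311.]), array([ 0.4788, -0.346 ,  0.0427]))] [(0.65, array([ 480.2, -352.8,  141.1,   60.9,  -67.2]))]
cr2 narrow_roll [(0.81, array([314., 170.]), array([ 0.425 , -0.224 ,  0.0427]))] [(0.75, array([ 427.2, -227.9,   60.3,   56.9,   22.7]))]
cr2 cradle [(0.83, array([318., 251.]), array([ 0.4603, -0.304 ,  0.    ]))] [(0.92, array([ 439.6, -302.2,  122.4,   87.1,   30.8]))]
cr2 separator_tab [(0.8, array([251., 233.]), array([ 0.3947, -0.2915,  0.062 ]))] [(0.9, a
[... 651 characters left out ...]
50.6, 286. , 131.8,  83. ,  28. ]))]
st2 middle_roll [(0.69, array([313., 222.]), array([0.447 , 0.2757, 0.0427]))] []
12.3167 [ 0.38  0.26 -0.26  1.05  0.   -1.68]
wide_roll (array([ 0.47668909, -0.3457409 ,  0.04749007]), [0.002261433370632104, 0.0022614333706321003])
narrow_roll (array([ 0.42591556, -0.22396164,  0.03476861]), [0.0011285639497061735, 0.0011285639497062442])
cradle (array([ 0.46074774, -0.30639493, -0.00631392]), [0.0005312343127296305, 0.0005312343127296011])
separator_tab (array([ 0.39510939, -0.28892721,  0.07024579]), [0.0001269532671333033, 0.0001269532671333053])
saddle (array([ 0.58923872, -0.01260176, -0.00075505]), [0.00016601870056580422, 0.00016601870056579915])
```

View pics/m.png

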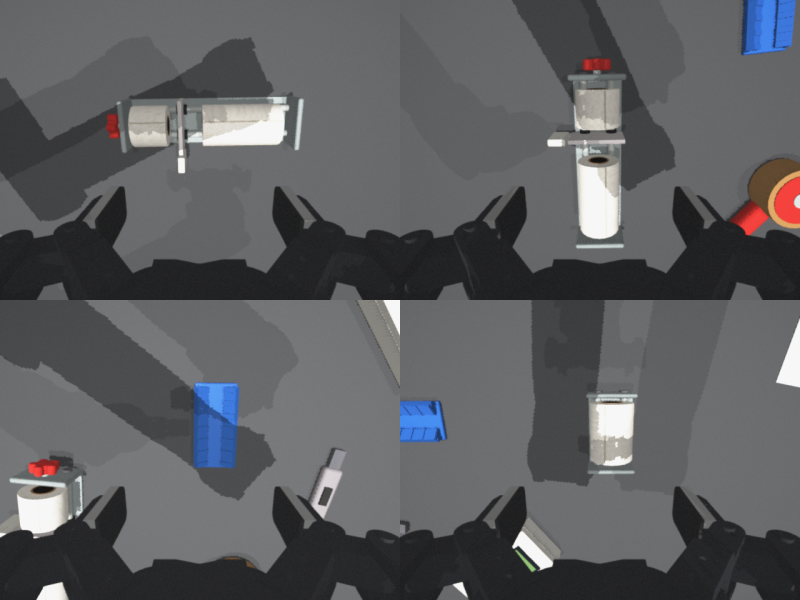

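Top row: cradle with the knob at left (cr1) and at top (cr2). Bottom row: empty saddle, and the stand with the middle roll. I'll zoom on the cheeks to fix the cradle and stand centres along their rods.

```bash
cd pics; python3 -c "
import cv2,numpy as np
a=cv2.imread('cr1.png')[130:290,160:500];b=cv2.imread('st1.png')[130:290,260:420]
cv2.imwrite('z.png',np.vstack([cv2.resize(a,None,fx=2.25,fy=2.25,interpolation=2)[:, :765],np.hstack([cv2.resize(b,(240,240)),np.zeros((240,525,3),np.uint8)])]))"
```

```text
(no output)
```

View pics/z.png

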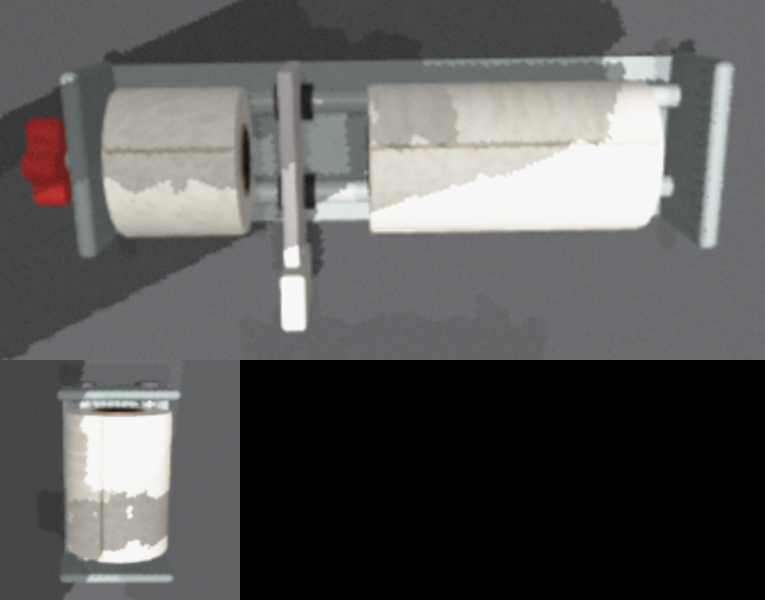

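Cradle cheek tops run between crop points (69,76)–(88,253) and (724,66)–(710,244), the tab top is at (294,303), and the stand cheek tops are at (118,395) and (117,578).

Run:
```python
from h import *
import pickle
S=pickle.load(open("S.pkl","rb"))
f=S["cr1"]["f"];c=onz(f,np.array([[69,76],[88,253],[724,66],[710,244]])/2.25+[160,130],.055)[:,:2]*1000
L,Rr=c[:2].mean(0),c[2:].mean(0);d=L-Rr
print("cradle",(L+Rr)/2,np.linalg.norm(d),"(254)",np.rad2deg(np.arctan2(d[1],d[0])),"cheeks",np.linalg.norm(c[0]-c[1]),np.linalg.norm(c[2]-c[3]))
O=(L+Rr)/2;u=d/np.linalg.norm(d);v=np.array([-u[1],u[0]])
for n,p in(("tab",onz(f,np.array([[294,303]])/2.25+[160,130],.062)[0,:2]*1000),("narrow",np.array([425,-223.2])),("wide",np.array([478.1,-350.6]))): print(n,p,(p-O)@u,(p-O)@v)
f=S["st1"]["f"];c=onz(f,np.array([[118,35],[117,218]])/1.5+[260,130],.045)[:,:2]*1000
d=c[0]-c[1];print("stand",c.mean(0),np.linalg.norm(d),"(110)",np.rad2deg(np.arctan2(d[1],d[0])))
# two-view heights from silhouette centres of roll masks
for a,b,n in(("cr1","cr2","narrow_roll"),("cr1","cr2","wide_roll")):
    print(n,tri([(S[k]["f"],S[k][n][1][0]["centre"]) for k in(a,b)]))
```

```text
cradle [ 460.60267623 -305.99304046] 254.0250804364094 (254) 112.72631436430594 cheeks 71.75793476767515 71.79490795990124
tab [ 392.14986637 -288.42660014] 42.64794852348058 56.35174789163039
narrow [ 425.  -223.2] 90.11942255438876 0.8531010761601792
wide [ 478.1 -350.6] -47.903444740047924 1.0941484207439167
stand [451.96862294 278.84053346] 109.87721407223326 (110) -151.64121214626314
narrow_roll (array([ 0.42605191, -0.22189232,  0.04365109]), [0.0009584948975470072, 0.0009584948975469638])
wide_roll (array([ 0.47699821, -0.34787576,  0.04055131]), [0.00034885383498302195, 0.00034885383498304125])
```

```bash
cat >> h.py <<'E'
CO=np.array([.4605,-.306]);CY=np.deg2rad(112.6);CU=np.array([np.cos(CY),np.sin(CY)]);CV=np.array([-CU[1],CU[0]])
crad=lambda x,y=0.:CO+CU*x+CV*y
ST=(np.array([.452,.2788]),np.deg2rad(28.2)); SA=(np.array([.5893,-.0122]),np.deg2rad(-62))
ZG,ZU=.020,.15
def pick(xy,yaw,zu=ZU,n=40):
    p=[*xy,zu]; movep(p,best(p,yaw))
    hit=move_l([*xy,ZG],velocity=.15,until_force=12); grab(n); s=get_state()
    print("pick hit",hit,"z",s["position"][2].round(4),"gap",round(s["finger_gap"],3),"F",s["grasp_force"])
    move_l([*xy,zu],velocity=.2); s=get_state(); print("held",round(s["finger_gap"],3),np.round(s["contact_force"],1),s["clock"])
def place(xy,yaw,zu=ZU):
    p=[*xy,zu]; movep(p,best(p,yaw)); move_l([*xy,ZG+.012],velocity=.2)
    hit=move_l([*xy,ZG-.002],velocity=.03,until_force=4); print("place hit",hit,get_state()["position"].round(4))
    let_go(); move_l([*xy,zu],velocity=.25); print("clock",get_state()["clock"])
E
python3 - <<'E'
from h import *
pick(crad(-46),CY)
f=cam("wrist");cv2.imwrite("pics/held1.png",f["img"][:,:,::-1])
place(*SA)
f=cam("wrist");cv2.imwrite("pics/sad1.png",f["img"][:,:,::-1])
E
cd pics; python3 -c "
import cv2,numpy as np
cv2.imwrite('m2.png',cv2.resize(np.hstack([cv2.imread(k+'.png') for k in('held1','sad1')]),(800,300),interpolation=cv2.INTER_AREA))"
```

```text
Traceback (most recent call last):
  File "h.py", line 44, in pick
    p=[*xy,zu]; movep(p,best(p,yaw))
                        ~~~~^^^^^^^
  File "h.py", line 38, in best
    return down(min(c)[1])
                ~~~^^^
ValueError: min() iterable argument is empty
[ WARN:0@0.011] global loadsave.cpp:275 findDecoder imread_('held1.png'): can't open/read file: check file path/integrity
[ WARN:0@0.012] global loadsave.cpp:275 findDecoder imread_('sad1.png'): can't open/read file: check file path/integrity
Traceback (most recent call last):
cv2.error: OpenCV(4.12.0) :-1: error: (-5:Bad argument) in function 'resize'
> Overload resolution failed:
>  - src data type = object is not supported
>  - Expected Ptr<cv::UMat> for argument 'src'
```

Run:
```python
from h import *
x,y=crad(-46)
for z in(.24,.15,.02):
  for a in(-67.4,112.6,22.6,-157.4): print(z,a,(x,y),np.round(ik([float(x),float(y),z],down(np.deg2rad(a))),2) if ik([float(x),float(y),z],down(np.deg2rad(a))) is not None else None)
print(down(CY),down(CY-np.pi))
```

```text
0.24 -67.4 (np.float64(18.138084842350963), np.float64(-42.773669987197124)) None
0.24 112.6 (np.float64(18.138084842350963), np.float64(-42.773669987197124)) None
0.24 22.6 (np.float64(18.138084842350963), np.float64(-42.773669987197124)) None
0.24 -157.4 (np.float64(18.138084842350963), np.float64(-42.773669987197124)) None
0.15 -67.4 (np.float64(18.138084842350963), np.float64(-42.773669987197124)) None
0.15 112.6 (np.float64(18.138084842350963), np.float64(-42.773669987197124)) None
0.15 22.6 (np.float64(18.138084842350963), np.float64(-42.773669987197124)) None
0.15 -157.4 (np.float64(18.138084842350963), np.float64(-42.773669987197124)) None
0.02 -67.4 (np.float64(18.138084842350963), np.float64(-42.773669987197124)) None
0.02 112.6 (np.float64(18.138084842350963), np.float64(-42.773669987197124)) None
0.02 22.6 (np.float64(18.138084842350963), np.float64(-42.773669987197124)) None
0.02 -157.4 (np.float64(18.138084842350963), np.float64(-42.773669987197124)) None
[1.74309518 2.61366096 0.        ] [ 2.61366096 -1.74309518  0.        ]
```

The coordinates were passed in millimetres. I'll use metres.

```bash
sed -i 's/^crad=.*/crad=lambda x,y=0.:CO+(CU*x+CV*y)\/1000  # mm in the cradle frame/' h.py
python3 - <<'E'
from h import *
pick(crad(-46),CY)
f=cam("wrist");cv2.imwrite("pics/held1.png",f["img"][:,:,::-1])
place(*SA)
f=cam("wrist");cv2.imwrite("pics/sad1.png",f["img"][:,:,::-1])
E
cd pics; python3 -c "
import cv2,numpy as np
cv2.imwrite('m2.png',cv2.resize(np.hstack([cv2.imread(k+'.png') for k in('held1','sad1')]),(800,300),interpolation=cv2.INTER_AREA))"
```

```text
pick hit False z 0.0214 gap 0.688 F 42.39917457103729
held 0.688 [-0.3 -0.2 -3.1] 16.6917
place hit True [ 0.5905 -0.0122  0.0215]
clock 20.275
```

View pics/m2.png

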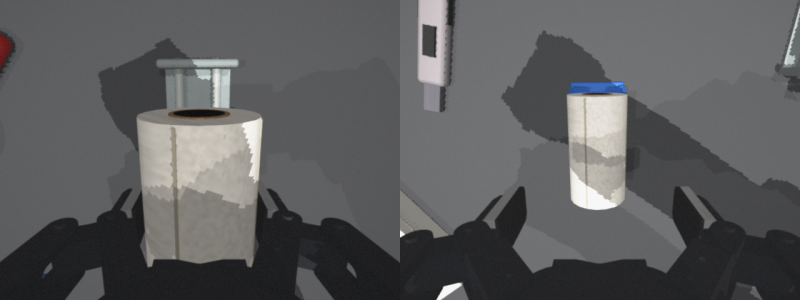

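The wide roll is held level, then lies in the saddle with 12 mm of blue showing at its far end. Next: middle roll to the plain end, then narrow roll to the stand.

```bash
python3 - <<'E'
from h import *
f=cam("wrist");m=silhouettes("wrist","wide_roll");t=tip_of("wrist","wide_roll");print("wide",rect(f,m[0]["mask"],.0427) if m else m,onz(f,t[0]["centre"],.0427) if t else t)
pick([.4495,.2773],ST[1]); place(crad(-72),CY)
f=cam("wrist");cv2.imwrite("pics/mid.png",f["img"][:,:,::-1])
pick(crad(90),CY); place(*ST)
f=cam("wrist");cv2.imwrite("pics/nar.png",f["img"][:,:,::-1])
E
cd pics; python3 -c "
import cv2,numpy as np
cv2.imwrite('m3.png',cv2.resize(np.hstack([cv2.imread(k+'.png') for k in('mid','nar')]),(800,300),interpolation=cv2.INTER_AREA))"
```

```text
wide [585.7  -2.5 129.8  61.1 -61.5] [[ 0.58972511 -0.00802574  0.0427    ]]
pick hit False z 0.0213 gap 0.69 F 42.00191795825958
held 0.688 [-0.3 -0.7 -2.1] 24.4917
place hit True [ 0.4891 -0.3729  0.0213]
clock 29.0167
pick hit False z 0.0211 gap 0.69 F 41.82090997695923
held 0.686 [ 0.4  0.1 -1.6] 31.9333
place hit True [0.4528 0.2792 0.0213]
clock 35.9667
```

View pics/m3.png

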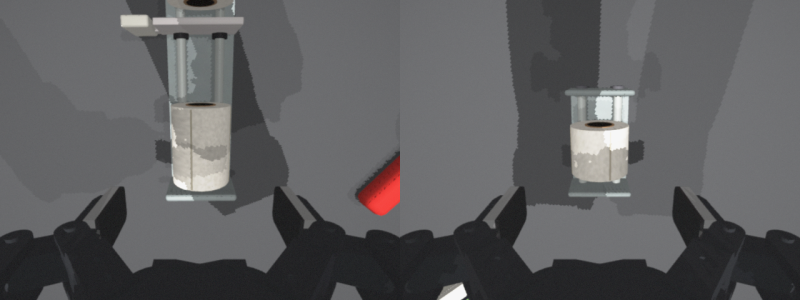

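Middle roll lies at the plain end and narrow roll on the stand. Now I'll slide the separator by its tab and look.

Run:
```python
from h import *
p=[*crad(42.6,56),.15]; y=CY+np.pi/2
movep(p,best(p,y)); print(move_l([*crad(42.6,56),.027],velocity=.15,until_force=8)); grab(25); s=get_state();print(s["finger_gap"],s["contact_force"],s["position"])
move_l([*crad(-15,56),.027],velocity=.06); s=get_state();print(s["finger_gap"],s["contact_force"])
let_go(); move_l([*crad(-15,56),.15],velocity=.25)
p=[*crad(0,0),.26]; movep(p,best(p,y)); f=cam("wrist");cv2.imwrite("pics/sep.png",f["img"][:,:,::-1])
for n,z in(("separator_tab",.062),("middle_roll",.0427)):
    t=tip_of("wrist",n);print(n,[(d["score"],(onz(f,d["centre"],z)[0,:2]-CO)@np.c_[CU,CV]*1000) for d in t[:2]])
print(get_state()["clock"])
```

```text
False
0.11552819192344489 [-0.63892101  0.45093534  3.11403495] [ 0.39245871 -0.28822273  0.02718228]
0.11056329421394251 [ 1.81253675 -0.79503638  3.81330593]
separator_tab [(0.64, array([-16.03657432,  53.58416406]))]
middle_roll [(0.66, array([-70.54247628,  -0.09902477]))]
42.8917
```

View pics/sep.png

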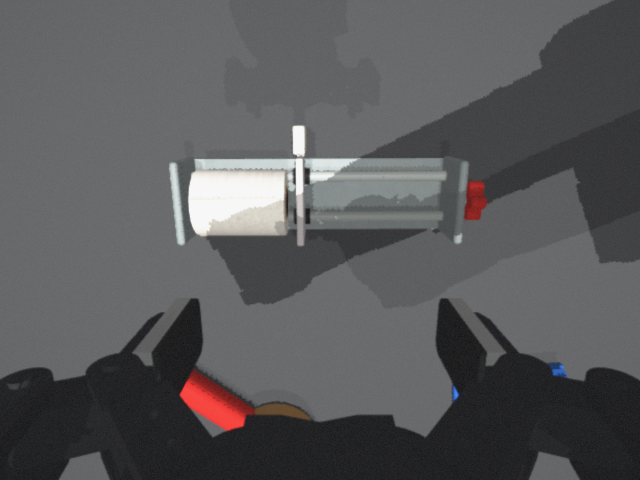

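The separator stands at about x = -15 with its tab at (299,140). The middle roll lies level at the plain end and the knob bay is empty. Now the wide roll.

```bash
python3 - <<'E'
from h import *
pick([.5875,-.0085],SA[1]); 
place(crad(55.5),CY)
p=[*crad(0,0),.26]; movep(p,best(p,CY+np.pi/2)); f=cam("wrist");cv2.imwrite("pics/fin.png",f["img"][:,:,::-1])
for n,z in(("separator_tab",.062),("middle_roll",.0427),("wide_roll",.0427)):
    t=tip_of("wrist",n);print(n,[(d["score"],(onz(f,d["centre"],z)[0,:2]-CO)@np.c_[CU,CV]*1000) for d in t[:2]])
f=cam("side");cv2.imwrite("pics/fins.png",f["img"][:,:,::-1])
print(get_state()["clock"])
E
cd pics; python3 -c "
import cv2,numpy as np
s=cv2.imread('fins.png');b=np.vstack([cv2.resize(s[130:250,340:480],(400,300)),cv2.resize(s[320:440,300:440],(400,300))])
cv2.imwrite('m4.png',np.hstack([np.vstack([cv2.resize(cv2.imread('fin.png'),(400,300)),cv2.resize(s,(400,300))]),b]))"
```

```text
pick hit False z 0.0215 gap 0.692 F 42.970213294029236
held 0.69 [-0.9 -0.4 -2.7] 46.3583
place hit True [ 0.4399 -0.2553  0.0215]
clock 49.675
separator_tab [(0.84, array([-18.30150595,  54.5834061 ]))]
middle_roll [(0.78, array([-69.25999838,   2.29753278]))]
wide_roll [(0.72, array([54.40400527, -1.24365148]))]
51.2833
```

View pics/m4.png

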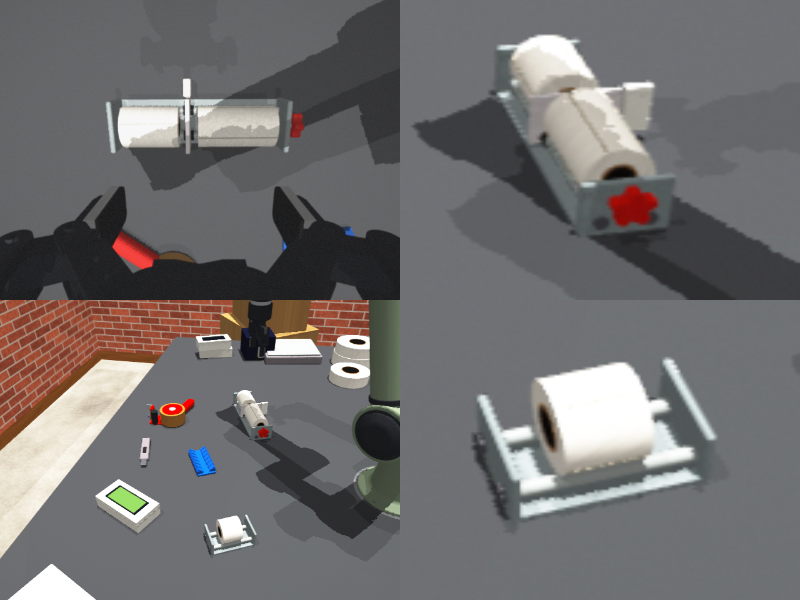

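The wide roll lies level at the knob end, the middle roll at the plain end with the separator (tab at (187,88)) between them, and the narrow roll on the stand. The saddle is empty and the tape gun, carton and cutter haven't moved. Handing in.

```bash
python3 -c "
from cell import *
sleep(0.5);print(sign_off())"
```

```text
the job is handed in; nothing more can be done
None
```

I handed the job in at about 52 s of the 115 s allowed: the narrow roll is on the stand, the wide roll is at the cradle's knob end, and the middle-width roll is at its plain end with the separator between them; the last pictures show all three lying level and the tape gun, carton and cutter where they were.

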